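# Turn the spice carousel until the salt faces front

## Robot

A 6-joint arm with a two-finger parallel gripper is mounted at the origin on a cart in front of the work surface, level with it; the furniture and walls round the work are solid. World frame = base frame: x ahead of the robot, y to its left, z up, the work surface at z = 0. Lengths are in m, angles in rad, forces in N, time in s.
With the tool pointing down it reaches from about 0.35 to 0.85 m from the base axis. Payload 8.1 kg.
Tool frame: the origin (TCP) lies between the finger pads; the fingertips stand 14 mm ahead of it and the grasp point (between the pads) lies 5 mm behind it; z points along the fingers, y is the line along which they close (so a half turn about z gives the same grasp; the last joint's range is limited). The gripper opens to 93 mm and grips with 3 to 60 N. Pads are 15 mm wide; open, the fingers measure 128 mm over their backs; the gripper's body (75 mm by 188 mm) begins 65 mm behind the grasp point.
Start: joints at [1.047, 0.13, 1.488, -0, 1.523, -0.085], TCP at [0.255, 0.543, 0.197] pointing down, gripper open.
Joint ranges: [-2.96, 2.96], [-0.89, 2.26], [0.02, 2.5], [-1.34, 4.48], [0, 2.73], [-2.66, 2.66]. Speed limits (rad/s): [2.39, 2.39, 2.79, 3.14, 3.14, 3.14].

## Interface

Orientations are given as a rotation vector (axis times angle).
In Python, from plant import robot gives the robot as it stands.
- The arm moves only by the tool arm_command, never from a script. Its argument "targets" is a list of rows, each an object of numbers: "x", "y", "z": the shift along the world's x, y, z in units of 500 mm (1.0 is 500 mm); "rx", "ry", "rz": the turn, a rotation vector about the world's x, y, z in units of 2 rad (1.0 is 2 rad); "claw": the closure in counts, from 0 (fully open) to 255 (shut). In form: [{"x": .., "y": .., "z": .., "rx": .., "ry": .., "rz": .., "claw": ..}, ...]. A call has 1 to 10 rows; each row is the pose to reach, as a shift and turn from the pose commanded when the call began; what a row does not reach only later rows make up. A row lasts 1/12 s, in which the tool goes at most 41.7 mm and 7.16 degrees, less where a joint would pass 70% of its speed; a pose out of reach is approached as far as the arm can. A call with a number of a shift or a turn outside -1 to 1 is refused whole. A call with a gripper value outside its range is refused whole. The fingers move at their own pace and stop on an object; "squeeze" is the grip in N (left out, the last holds). Time passes only in rows, so rows that repeat a pose let the fingers close. It gives the time, the measured TCP pose, the force, the opening and the grip force at its end, in the units of the state.
- robot.read_state(): the state, without advancing time (a new reading comes with each control period).
- robot.read_camera(name): name is "scene" or "top"; returns (picture, depth): 384x512x3 uint8, red, green, blue; 384x512 float32, m along the optical axis (not along the pixel's ray), 0 where there is no reading.
- robot.get_calibration(name): a dict with "intrinsics" (3x3 intrinsics, pixels), "origin" and "orientation" of the camera in the world. Camera axes: x right, y up, looking along -z (the intrinsics and any distortion apply to the point x, -y, -z); pixel columns grow to the right and rows downward; lengths in m; the calibration is good to about 2 mm. A picture is of the moment at which its call begins. get_calibration takes no time and is no camera call.
- robot.close_job(): hands the job in; it is judged then, once.
The state is a dict: "t": time; "q": joint angles; "dq": joint speeds; "joint_torque": joint torques, N m; "tool_pos": TCP position; "orientation": TCP orientation; "force": force on the tool from outside, world axes, zero at the start; "wrist_torque": the same for the moment, N m; "opening": finger opening in m; "gripper_force": force on a finger pad.
Only numpy, scipy, OpenCV 4.12 (cv2) and the standard library are available. Lean on these libraries where they do the work, as an engineer would, in place of code of your own. Each camera call takes 0.05 s, during which the arm holds its last target. There are 200 camera calls.

## Task

Turn the wooden spice carousel by pushing the pegs on its rim with your fingertips, gently, until the salt shaker stands at the front, in line with the pointed tongue of the carousel's foot, and leave it at rest there. Turn the disc only: do not touch, pick up or upset the salt shaker or the spice jars on it, and leave the pepper mill and the mug beside it where they are.

Things in the scene. Friction and masses are not known exactly. Their poses are not given: they have to be found in the camera images.
- carousel: the carousel's fixed foot, a dark wooden disc 180 mm across that does not move; origin at the centre of its underside, on the vertical turning axis; its -x axis points to the front, along a flat pointed tongue that is 26 mm wide, 8 mm high and ends 213 mm from the axis. Outside the foot, the space under the pegs is free except for the tongue
- front_mark (a point): point on top of the tongue near its tip, 8 mm above the work surface, 200 mm in front of the carousel's axis: the direction from the axis to it is the front (roughly towards the robot, up to 35 degrees aside)
- disc_top (a point): centre of the turning disc's top, on the axis, 50 mm above the work surface. The wooden disc is 260 mm across and 20 mm thick (30 to 50 mm above the work surface), with a 5 mm raised edge. The shaker and jars stand loose on it, about 60 mm from the axis, none reaching beyond 90 mm
- peg (a point): middle of one of six equal round wooden finger pegs that stick out level and radially from the disc's rim, 60 degrees apart: 18 mm thick (22 mm at the ball end), reaching from 130 to 187 mm from the axis; this point lies 165 mm from the axis, on the centre line, 41 mm above the work surface. Turns with the disc
- turntable (a joint): angle of the disc in rad, counter-clockwise from above positive; at 0 (and every 60 degrees) a peg lies above the tongue, so pegs lie at joint + k*60 degrees from the front direction (peg: k = 0). Turns freely either way, two turns from 0; friction (about 1 N at the pegs) stops it almost at once when the push ends
- salt: salt shaker: clear glass with white salt, waisted, with a domed pale grey perforated metal cap, 44 mm across and 90 mm high, stands loose on the turning disc; the only shaker there, shorter than the jars; origin at the centre of its underside (50 mm above the work surface), z up
- jar_a: spice jar, straight glass with a dark flat screw cap, 41 mm across, 105 mm high, loose on the turning disc; origin at the centre of its underside
- jar_b: spice jar like jar_a, loose on the turning disc; origin at the centre of its underside
- jar_c: spice jar like jar_a, loose on the turning disc; origin at the centre of its underside
- pepper_mill: turned walnut pepper mill, 55 mm across, 172 mm high, standing loose on the work surface to the right of the carousel; origin at the centre of its underside; to be left alone
- mug: spotted china mug, 78 mm across (114 mm with handle), 93 mm high, standing loose on the work surface further right; origin on its underside; to be left alone

How it is judged:
By the outcome, as a careful person would: the job done as asked, in the order asked, and still so for the second after the job is handed in, with the robot touching nothing.
It also fails if it takes over 72 s, if anything falls off the work surface, if the arm or the gripper's body presses on something with over 40 N, if the wrist force passes 120 N, or if a joint passes its speed limit or range.

## Working session

There is one attempt and no reset: what is moved stays moved. The work goes in short steps, Python scripts to look and compute and a tool call to move; the robot and the scene stay as the last step left them, time stands still between calls to the robot, and variables do not carry over. Pictures are saved under pics/ and viewed, at most 10 in all, crops included, and the job is handed in when it is done.

Besides the shell and the picture viewer there is one more tool, called after "Request:" as name(argument=value, ...), one argument or row to a line, values as JSON. arm_command: Moves the arm, as the interface text tells. Shifts and turns lie within -1 to 1; 1 stands for 500 mm of shift or 2 rad of turn. Its arguments: {"type":"object","properties":{"targets":{"type":"array","items":{"type":"object","properties":{"x":{"type":"number","minimum":-1,"maximum":1},"y":{"type":"number","minimum":-1,"maximum":1},"z":{"type":"number","minimum":-1,"maximum":1},"rx":{"type":"number","minimum":-1,"maximum":1},"ry":{"type":"number","minimum":-1,"maximum":1},"rz":{"type":"number","minimum":-1,"maximum":1},"claw":{"type":"number"}}}},"squeeze":{"type":"number"}},"required":["targets"]}

```bash
mkdir -p pics; cat > h.py <<'E'
from plant import robot
import numpy as np, cv2
def snap(n,f):
    im,d=robot.read_camera(n); cv2.imwrite('pics/'+f+'.png',im[:,:,::-1]); np.save('pics/'+f+'.npy',d); return im,d
def ray(n,u,v):
    c=robot.get_calibration(n);K=np.array(c['intrinsics']);R=np.array(c['orientation'])
    if R.shape!=(3,3): R=cv2.Rodrigues(R.astype(float))[0]
    p=np.linalg.solve(K,[u,v,1.]); return np.array(c['origin']),R@np.array([p[0],-p[1],-1.])
def atz(n,u,v,z):
    o,r=ray(n,u,v); return o+r*(z-o[2])/r[2]
def atd(n,u,v,d):
    o,r=ray(n,u,v); return o+r*d[int(v),int(u)]
E
python3 - <<'E'
from h import *
for n in('scene','top'):
    snap(n,n+'0'); print(robot.get_calibration(n))
a=[cv2.imread(f'pics/{n}0.png') for n in('scene','top')]
s=robot.read_state();print(s['t'],s['tool_pos'],s['orientation'],s['opening'],s['force'])
E
```

```text
{'intrinsics': array([[378.38927459,   0.        , 253.96523934],
       [  0.        , 378.38927459, 185.39905876],
       [  0.        ,   0.        ,   1.        ]]), 'origin': array([ 0.17570567, -0.98167654,  0.46961117]), 'orientation': array([ 1.09531317, -0.28014154, -0.40377572])}
{'intrinsics': array([[392.55886796,   0.        , 254.04438569],
       [  0.        , 392.55886796, 192.65569621],
       [  0.        ,   0.        ,   1.        ]]), 'origin': array([ 0.45950422, -0.23796467,  1.11534131]), 'orientation': array([ 0.08740188, -0.07371036, -1.59176225])}
0.1 [0.25460752 0.54267334 0.19626689] [-6.83663371e-01 -3.06576072e+00  2.58285320e-03] 0.09289585683006303 [-0.1269365  -0.11156992  0.26560781]
```

View pics/top0.png

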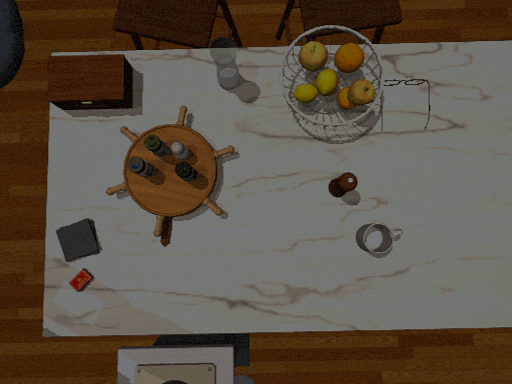

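View pics/scene0.png

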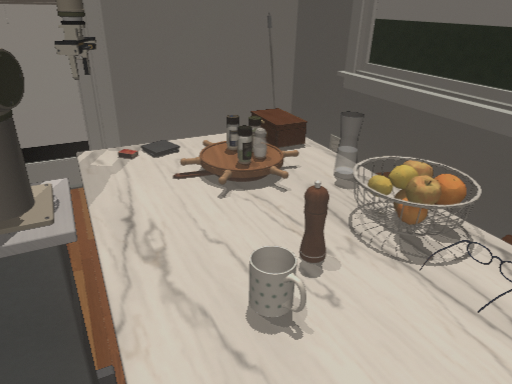

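The top view shows the carousel around (170,170), tongue tip about (166,243) and pale salt cap about (179,150). I'll enlarge it.

```bash
python3 - <<'E'
from h import *
im=cv2.imread('pics/top0.png')[95:255,95:245]
im=cv2.resize(im,None,fx=3.75,fy=3.75,interpolation=cv2.INTER_CUBIC)
cv2.imwrite('pics/c0.png',np.clip(im*1.8,0,255).astype('uint8'))
d=np.load('pics/top0.npy')
for p in[(170,172),(166,241),(130,210)]: print(p,atd('top',*p,d))
E
```

```text
(170, 172) [6.31590737e-01 2.14220657e-04 4.82092651e-02]
(166, 241) [0.44259342 0.02002172 0.00987329]
(130, 210) [ 0.53254309  0.1255996  -0.00094234]
```

View pics/c0.png

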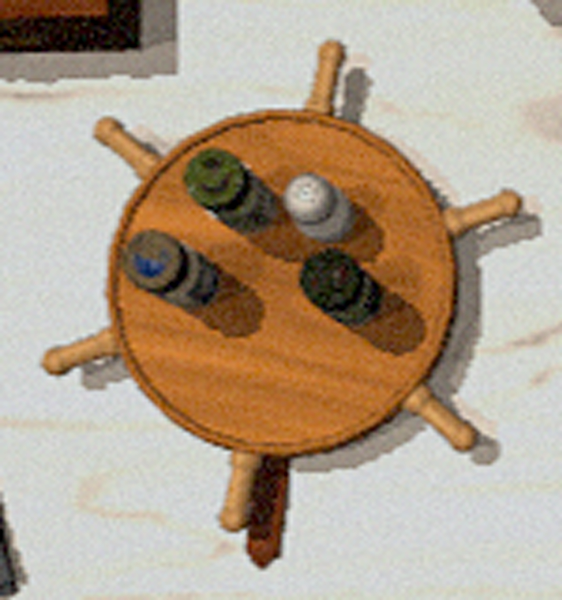

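Crop: peg ball ends at (331,47),(104,126),(52,362),(233,522),(464,438),(514,203); salt cap at (308,192); tongue tip at (263,566).

```bash
cat >> h.py <<'E'
def cr(u,v,z): return atz('top',95+u/3.75-.4,95+v/3.75-.4,z)[:2]
E
python3 - <<'E'
from h import *
T=np.array([cr(*p,.043) for p in[(331,47),(104,126),(52,362),(233,522),(464,438),(514,203)]])
c=T.mean(0);print('axis',c,[(T[i]+T[i+3])/2 for i in range(3)])
tip=cr(263,566,.008);f=tip-c;print('tip',tip,np.hypot(*f))
ang=lambda v:np.degrees(np.arctan2(v[1],v[0]))
F=ang(f);print('front',F)
for t in T: print('peg',np.hypot(*(t-c)),ang(t-c),(ang(t-c)-F)%360)
for n,p,z in[('salt',(308,192),.139),('ja',(213,178),.155),('jb',(157,258),.155),('jc',(333,280),.155)]:
    q=cr(*p,z);v=q-c;print(n,q,np.hypot(*v),ang(v),(ang(v)-F)%360)
im=cv2.imread('pics/top0.png');d=np.load('pics/top0.npy')
print(atz('top',347,182,.17),atz('top',378,238,.09))
s=robot.read_state();print(cv2.Rodrigues(np.array(s['orientation']))[0].round(3))
E
```

```text
axis [0.63935805 0.00130498] [array([0.63961859, 0.00133861]), array([0.6400226 , 0.00207175]), array([6.38432947e-01, 5.04584903e-04])]
tip [0.43002327 0.0240052 ] 0.2105619812962881
front 173.81104190529135
peg 0.1804302816592779 -11.58205004863155 174.6069080460771
peg 0.18001867707215236 48.05770426149899 234.24666235620765
peg 0.17913246310935396 108.30559324214974 294.4945513368584
peg 0.17993338671295891 168.36365852382036 354.552616618529
peg 0.1779896463404952 -131.95400472254968 54.234953372159
peg 0.1800853006126885 -72.41326069863354 113.77569739607512
salt [ 0.68372556 -0.03716747] 0.058724835160678696 -40.929577711588756 145.2593803831199
ja [0.69108197 0.02293571] 0.05606472038694128 22.69447680928206 208.88343490399072
jb [0.63794548 0.059887  ] 0.05859904670457398 91.38128173984748 277.5702398345561
jc [ 0.62043638 -0.05690151] 0.06120477907495278 -108.00821517562358 78.1807429190851
[ 0.57735968 -0.45646949  0.17      ] [ 0.43954781 -0.54822489  0.09      ]
[[-0.905  0.425 -0.001]
 [ 0.425  0.905 -0.001]
 [ 0.    -0.002 -1.   ]]
```

Request:
arm_command(
  targets=[
    {"z": 0.06, "claw": 118},
    {"x": 0.03, "y": -0.05, "z": 0.12, "rz": -0.03},
    {"x": 0.08, "y": -0.13, "z": 0.12, "rz": -0.07},
    {"x": 0.12, "y": -0.2, "z": 0.12, "rz": -0.1},
    {"x": 0.16, "y": -0.27, "z": 0.12, "rz": -0.14},
    {"x": 0.2, "y": -0.34, "z": 0.12, "rz": -0.18},
    {"x": 0.24, "y": -0.41, "z": 0.12, "rz": -0.22},
    {"x": 0.28, "y": -0.48, "z": 0.12, "rz": -0.26},
    {"x": 0.32, "y": -0.55, "z": 0.12, "rz": -0.3},
    {"x": 0.36, "y": -0.62, "z": 0.12, "rz": -0.34},
  ],
)

```text
schema error: expected keys x, y, z, rx, ry, rz, claw
```

Request:
arm_command(
  targets=[
    {"x": 0.04, "y": -0.07, "rz": -0.02},
    {"x": 0.08, "y": -0.14, "rz": -0.04},
    {"x": 0.12, "y": -0.21, "rz": -0.06},
    {"x": 0.17, "y": -0.28, "rz": -0.07},
    {"x": 0.22, "y": -0.35, "rz": -0.07},
    {"x": 0.27, "y": -0.42, "rz": -0.07},
    {"x": 0.32, "y": -0.49, "rz": -0.07},
    {"x": 0.37, "y": -0.56, "rz": -0.07},
    {"x": 0.42, "y": -0.63, "rz": -0.07},
    {"x": 0.46, "y": -0.69, "rz": -0.07},
  ],
)

```text
schema error: expected keys x, y, z, rx, ry, rz, claw
```

Request:
arm_command(
  targets=[
    {"x": 0, "y": 0, "z": 0.06, "rx": 0, "ry": 0, "rz": 0, "claw": 118},
    {"x": 0.03, "y": -0.05, "z": 0.12, "rx": 0, "ry": 0, "rz": -0.03, "claw": 118},
    {"x": 0.08, "y": -0.12, "z": 0.12, "rx": 0, "ry": 0, "rz": -0.07, "claw": 118},
    {"x": 0.12, "y": -0.19, "z": 0.12, "rx": 0, "ry": 0, "rz": -0.1, "claw": 118},
    {"x": 0.16, "y": -0.26, "z": 0.12, "rx": 0, "ry": 0, "rz": -0.14, "claw": 118},
    {"x": 0.2, "y": -0.33, "z": 0.12, "rx": 0, "ry": 0, "rz": -0.18, "claw": 118},
    {"x": 0.24, "y": -0.4, "z": 0.12, "rx": 0, "ry": 0, "rz": -0.22, "claw": 118},
    {"x": 0.28, "y": -0.47, "z": 0.12, "rx": 0, "ry": 0, "rz": -0.26, "claw": 118},
    {"x": 0.32, "y": -0.54, "z": 0.12, "rx": 0, "ry": 0, "rz": -0.3, "claw": 118},
    {"x": 0.36, "y": -0.61, "z": 0.12, "rx": 0, "ry": 0, "rz": -0.34, "claw": 118},
  ],
)

```text
t: 0.93
tool_pos: [0.4352, 0.2363, 0.257]
orientation: [-1.672, -2.659, 0.0]
force: [-0.3, 0.0, 1.2]
opening: 0.0503
gripper_force: 0.0
```

Request:
arm_command(
  targets=[
    {"x": 0.04, "y": -0.07, "z": 0, "rx": 0, "ry": 0, "rz": -0.03, "claw": 118},
    {"x": 0.08, "y": -0.14, "z": 0, "rx": 0, "ry": 0, "rz": -0.05, "claw": 118},
    {"x": 0.13, "y": -0.2, "z": 0, "rx": 0, "ry": 0, "rz": -0.07, "claw": 118},
    {"x": 0.18, "y": -0.26, "z": 0, "rx": 0, "ry": 0, "rz": -0.07, "claw": 118},
    {"x": 0.23, "y": -0.32, "z": 0, "rx": 0, "ry": 0, "rz": -0.07, "claw": 118},
    {"x": 0.28, "y": -0.38, "z": 0, "rx": 0, "ry": 0, "rz": -0.07, "claw": 118},
    {"x": 0.32, "y": -0.45, "z": 0, "rx": 0, "ry": 0, "rz": -0.07, "claw": 118},
    {"x": 0.37, "y": -0.52, "z": 0, "rx": 0, "ry": 0, "rz": -0.07, "claw": 118},
    {"x": 0.42, "y": -0.59, "z": 0, "rx": 0, "ry": 0, "rz": -0.07, "claw": 118},
    {"x": 0.46, "y": -0.66, "z": 0, "rx": 0, "ry": 0, "rz": -0.07, "claw": 118},
  ],
)

```text
t: 1.77
tool_pos: [0.665, -0.0922, 0.2563]
orientation: [-1.848, -2.539, 0.0]
force: [0.6, 0.8, 0.8]
opening: 0.0494
gripper_force: 0.0
```

Request:
arm_command(
  targets=[
    {"x": 0.025, "y": -0.065, "z": 0, "rx": 0, "ry": 0, "rz": 0, "claw": 118},
    {"x": 0.048, "y": -0.128, "z": -0.05, "rx": 0, "ry": 0, "rz": 0, "claw": 118},
    {"x": 0.048, "y": -0.128, "z": -0.13, "rx": 0, "ry": 0, "rz": 0, "claw": 118},
    {"x": 0.048, "y": -0.128, "z": -0.2, "rx": 0, "ry": 0, "rz": 0, "claw": 118},
    {"x": 0.048, "y": -0.128, "z": -0.27, "rx": 0, "ry": 0, "rz": 0, "claw": 118},
    {"x": 0.048, "y": -0.128, "z": -0.3, "rx": 0, "ry": 0, "rz": 0, "claw": 118},
    {"x": 0.048, "y": -0.128, "z": -0.3, "rx": 0, "ry": 0, "rz": 0, "claw": 118},
    {"x": 0.048, "y": -0.128, "z": -0.3, "rx": 0, "ry": 0, "rz": 0, "claw": 118},
  ],
)

```text
t: 2.43
tool_pos: [0.6878, -0.1544, 0.107]
orientation: [-1.848, -2.538, 0.001]
force: [0.8, 0.6, 0.9]
opening: 0.05
gripper_force: 0.0
```

```bash
python3 - <<'E'
from h import *
snap('scene','s1');snap('top','t1')
a=cv2.imread('pics/s1.png')[60:220,120:340];b=cv2.imread('pics/t1.png')[95:255,95:275]
a=cv2.resize(a,(550,400));b=cv2.resize(b,(240,213))
a=cv2.convertScaleAbs(a,alpha=1.4)
cv2.imwrite('pics/m1.png',np.hstack([a,np.vstack([b,np.zeros((187,240,3),'uint8')])]))
E
```

```text
(no output)
```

View pics/m1.png

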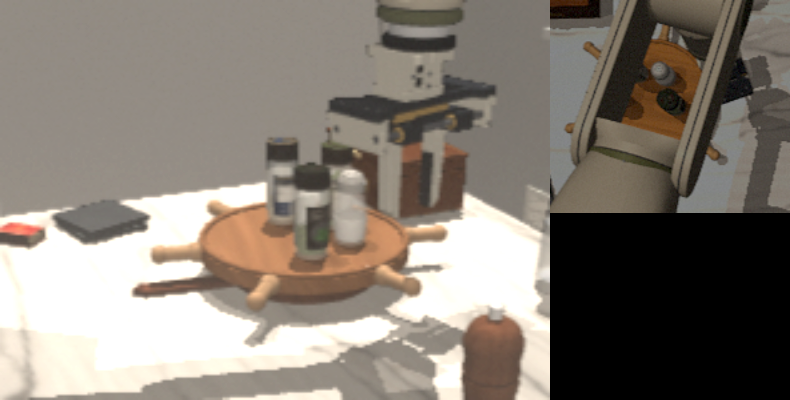

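```bash
cat >> h.py <<'E'
def proj(n,P):
    c=robot.get_calibration(n);R=cv2.Rodrigues(np.array(c['orientation']))[0]
    q=R.T@(np.array(P)-c['origin']);p=np.array(c['intrinsics'])@[q[0],-q[1],-q[2]];return p[:2]/p[2],-q[2]
E
python3 - <<'E'
from h import *
d=np.load('pics/s1.npy')
c=np.array([.6394,.0013])
for n,P in[('tips',[.688,-.154,.093]),('body',[.688,-.154,.177])]+[('peg%d'%a,[c[0]+.18*np.cos(np.radians(a)),c[1]+.18*np.sin(np.radians(a)),.041]) for a in(-72,-132,168,-12)]+[('tip',[.43,.024,.008]),('salt',[.684,-.037,.14])]:
    p,z=proj('scene',P);print(n,p,(p-[120,60])*2.5,z,d[int(p[1]),int(p[0])])
for u,v in[(400,205),(432,205),(440,110),(350,180)]: print(u,v,atd('scene',120+u/2.5,60+v/2.5,d))
E
```

```text
tips [282.17842859 156.18379088] [405.44607147 240.45947721] 1.0377490048671258 1.148883
body [283.8953004  126.53083964] [409.738251   166.32709909] 1.0012873360266863 1.3354785
peg-72 [286.26039868 175.2280293 ] [415.65099669 288.07007324] 1.050504169528143 1.0463701
peg-132 [222.27339504 180.96931704] [255.68348761 302.4232926 ] 1.007682927260914 0.99479955
peg168 [182.78676439 161.84922784] [156.96691097 254.6230696 ] 1.1217207522295434 1.1151336
peg-12 [296.93547886 153.21470828] [442.33869714 233.03677069] 1.2073632367640017 1.1988944
tip [173.93316988 175.74600398] [134.83292469 289.36500995] 1.1104805770425161 1.1147102
salt [261.55275893 128.04511447] [353.88189732 170.11278618] 1.1093474575197688 1.1100492
400 205 [0.84539087 0.12057218 0.02429234]
432 205 [ 0.71698054 -0.15767011  0.13113431]
440 110 [ 0.71735152 -0.15969269  0.23564521]
350 180 [ 0.67472157 -0.04546784  0.13159418]
```

```bash
python3 - <<'E'
from h import *
d=np.load('pics/s1.npy')
for P in([.716,-.145,.093],[.66,-.163,.093]): print(proj('scene',P))
for u in(276,278,293): print(u,[(v,atd('scene',u,v,d).round(3).tolist()) for v in range(138,160,3)])
im=cv2.imread('pics/s1.png')[105:190,225:345];cv2.imwrite('pics/z1.png',cv2.resize(im,None,fx=6,fy=6,interpolation=cv2.INTER_CUBIC))
E
```

```text
(array([289.18415611, 153.64277023]), np.float64(1.0565269436706133))
(array([274.9144933, 158.8184651]), np.float64(1.0189710660636384))
276 [(138, [0.654, -0.173, 0.156]), (141, [0.653, -0.177, 0.149]), (144, [0.655, -0.173, 0.139]), (147, [0.763, 0.008, 0.055]), (150, [0.757, -0.003, 0.049]), (153, [0.743, -0.028, 0.05]), (156, [0.73, -0.05, 0.05]), (159, [0.715, -0.076, 0.052])]
278 [(138, [0.663, -0.169, 0.153]), (141, [0.663, -0.17, 0.145]), (144, [0.661, -0.173, 0.138]), (147, [0.663, -0.171, 0.129]), (150, [0.756, -0.017, 0.054]), (153, [0.747, -0.033, 0.051]), (156, [0.735, -0.054, 0.051]), (159, [0.722, -0.076, 0.051])]
293 [(138, [0.72, -0.153, 0.141]), (141, [0.722, -0.151, 0.131]), (144, [0.903, 0.124, 0.008]), (147, [0.896, 0.111, 0.001]), (150, [0.803, -0.031, 0.052]), (153, [0.799, -0.038, 0.045]), (156, [0.802, -0.036, 0.033]), (159, [0.835, 0.014, -0.0])]
```

View pics/z1.png

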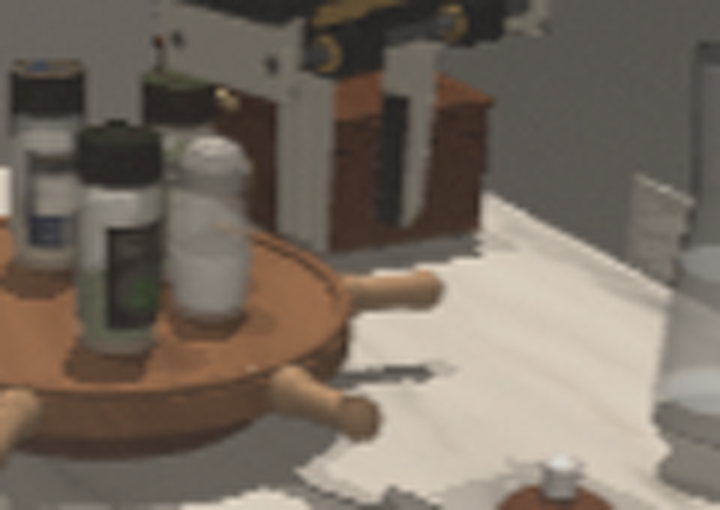

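```bash
cat >> h.py <<'E'
def tip(f):
    s=robot.read_state();print(s['t'],np.round(s['tool_pos'],4),np.round(s['force'],1))
    im,d=snap('scene',f)
    for u in range(272,298,2):
        col=[(v,atd('scene',u,v,d)) for v in range(125,190)]
        g=[(v,p) for v,p in col if abs(p[1]+.16)<.025 and p[2]>.06]
        if g: print(u,g[-1][0],g[-1][1].round(3))
E
python3 - <<'E'
from h import *
tip('s2')
E
```

```text
2.5333 [ 0.6901 -0.155   0.1108] [-0.7 -0.3  0.2]
272 142 [ 0.649 -0.162  0.142]
274 144 [ 0.658 -0.158  0.134]
276 145 [ 0.659 -0.167  0.134]
278 145 [ 0.661 -0.174  0.136]
280 131 [ 0.666 -0.173  0.173]
288 140 [ 0.712 -0.141  0.132]
290 140 [ 0.714 -0.148  0.134]
292 141 [ 0.716 -0.154  0.133]
294 139 [ 0.722 -0.155  0.138]
296 130 [ 0.73  -0.15   0.161]
```

Request:
arm_command(
  targets=[
    {"x": 0.002, "y": -0.002, "z": -0.02, "rx": 0, "ry": 0, "rz": 0, "claw": 118},
    {"x": 0.002, "y": -0.002, "z": -0.04, "rx": 0, "ry": 0, "rz": 0, "claw": 118},
    {"x": 0.002, "y": -0.002, "z": -0.04, "rx": 0, "ry": 0, "rz": 0, "claw": 118},
    {"x": 0.002, "y": -0.002, "z": -0.04, "rx": 0, "ry": 0, "rz": 0, "claw": 118},
  ],
)

```text
t: 2.92
tool_pos: [0.6883, -0.1554, 0.0858]
orientation: [-1.848, -2.538, 0.001]
force: [-0.2, -0.1, -0.2]
opening: 0.0503
gripper_force: 0.0
```

```bash
python3 - <<'E'
from h import *
tip('s3')
E
```

```text
2.9167 [ 0.6883 -0.1554  0.0858] [-0.2 -0.1 -0.2]
272 152 [ 0.651 -0.161  0.113]
274 153 [ 0.656 -0.163  0.11 ]
276 154 [ 0.659 -0.169  0.109]
278 154 [ 0.663 -0.173  0.11 ]
288 149 [ 0.712 -0.143  0.107]
290 149 [ 0.714 -0.151  0.109]
292 149 [ 0.719 -0.154  0.109]
294 146 [ 0.725 -0.153  0.117]
296 130 [ 0.73  -0.15   0.161]
```

The z reading looks about 36 mm lower than the fingertip height seen in the depth image, so I'll go down in steps and check each one.

Request:
arm_command(
  targets=[
    {"x": 0, "y": 0, "z": -0.03, "rx": 0, "ry": 0, "rz": 0, "claw": 118},
    {"x": 0, "y": 0, "z": -0.06, "rx": 0, "ry": 0, "rz": 0, "claw": 118},
    {"x": 0, "y": 0, "z": -0.085, "rx": 0, "ry": 0, "rz": 0, "claw": 118},
    {"x": 0, "y": 0, "z": -0.1, "rx": 0, "ry": 0, "rz": 0, "claw": 118},
    {"x": 0, "y": 0, "z": -0.1, "rx": 0, "ry": 0, "rz": 0, "claw": 118},
    {"x": 0, "y": 0, "z": -0.1, "rx": 0, "ry": 0, "rz": 0, "claw": 118},
  ],
)

```text
t: 3.47
tool_pos: [0.6883, -0.1554, 0.0357]
orientation: [-1.848, -2.538, 0.001]
force: [0.2, -0.7, 0.1]
opening: 0.05
gripper_force: 0.0
```

```bash
python3 - <<'E'
from h import *
tip('s4')
im=cv2.imread('pics/s4.png')[105:205,225:345];cv2.imwrite('pics/z4.png',cv2.convertScaleAbs(cv2.resize(im,None,fx=5.5,fy=5.5,interpolation=cv2.INTER_CUBIC),alpha=1.3))
E
```

```text
3.4667 [ 0.6883 -0.1554  0.0357] [ 0.2 -0.7  0.1]
272 169 [ 0.652 -0.163  0.065]
274 170 [ 0.654 -0.171  0.065]
276 171 [ 0.659 -0.173  0.061]
278 162 [ 0.664 -0.173  0.087]
282 135 [ 0.665 -0.184  0.166]
284 133 [ 0.672 -0.182  0.17 ]
286 164 [ 0.71  -0.142  0.062]
288 165 [ 0.711 -0.151  0.062]
290 166 [ 0.714 -0.156  0.06 ]
292 164 [ 0.722 -0.154  0.064]
294 154 [ 0.729 -0.15   0.092]
296 138 [ 0.727 -0.156  0.141]
```

View pics/z4.png

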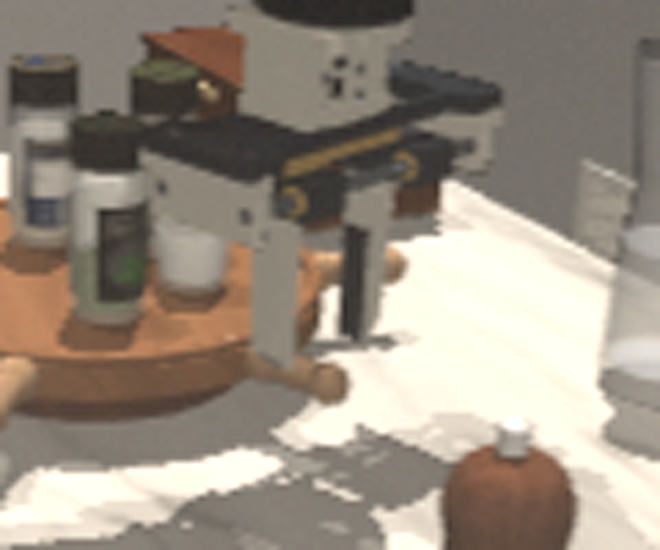

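Request:
arm_command(
  targets=[
    {"x": 0, "y": 0, "z": -0.015, "rx": 0, "ry": 0, "rz": 0, "claw": 118},
    {"x": 0, "y": 0, "z": -0.03, "rx": 0, "ry": 0, "rz": 0, "claw": 118},
    {"x": 0, "y": 0, "z": -0.045, "rx": 0, "ry": 0, "rz": 0, "claw": 118},
    {"x": 0, "y": 0, "z": -0.045, "rx": 0, "ry": 0, "rz": 0, "claw": 118},
    {"x": 0, "y": 0, "z": -0.045, "rx": 0, "ry": 0, "rz": 0, "claw": 118},
  ],
)

```text
t: 3.93
tool_pos: [0.6884, -0.1554, 0.0135]
orientation: [-1.848, -2.538, 0.001]
force: [-1.5, -0.4, 0.1]
opening: 0.05
gripper_force: 0.0
```

```bash
sed -i 's/p\[2\]>.06\]/p[2]>.02]/' h.py; cat >> h.py <<'E'
C=np.array([.6394,.0013])
def arc(a0,a1,n,pos,r=.165,ramp=False):
    # rows from the current pose along the arc, angles in deg
    s=np.linspace(0,1,n+1)[1:]
    for a in a0+(a1-a0)*s:
        p=C+r*np.array([np.cos(np.radians(a)),np.sin(np.radians(a))])-pos
        print('x %.3f y %.3f rz %.3f'%(p[0]/.5,p[1]/.5,np.radians(a-a0)/2))
E
python3 - <<'E'
from h import *
tip('s5')
def P(a): return C+.165*np.array([np.cos(np.radians(a)),np.sin(np.radians(a))])
for a0,a1,n in[(-72,-92,10),(-92,-122,10),(-122,-152,10),(-152,-182,10),(-182,-209,10)]:
    print(a0);arc(a0,a1,n,P(a0))
E
```

```text
3.9333 [ 0.6884 -0.1554  0.0135] [-1.5 -0.4  0.1]
272 177 [ 0.652 -0.165  0.041]
274 178 [ 0.656 -0.17   0.04 ]
276 179 [ 0.661 -0.173  0.037]
278 175 [ 0.679 -0.152  0.037]
280 176 [ 0.683 -0.156  0.035]
282 177 [ 0.682 -0.169  0.038]
284 178 [ 0.688 -0.169  0.034]
286 177 [ 0.692 -0.174  0.038]
288 173 [ 0.713 -0.149  0.036]
290 173 [ 0.718 -0.153  0.037]
292 171 [ 0.725 -0.152  0.042]
294 157 [ 0.73  -0.149  0.082]
296 146 [ 0.731 -0.154  0.116]
-72
x -0.011 y -0.003 rz -0.017
x -0.022 y -0.006 rz -0.035
x -0.033 y -0.009 rz -0.052
x -0.045 y -0.011 rz -0.070
x -0.056 y -0.013 rz -0.087
x -0.067 y -0.014 rz -0.105
x -0.079 y -0.015 rz -0.122
x -0.090 y -0.016 rz -0.140
x -0.102 y -0.016 rz -0.157
x -0.113 y -0.016 rz -0.175
-92
x -0.017 y 0.001 rz -0.026
x -0.034 y 0.003 rz -0.052
x -0.051 y 0.006 rz -0.079
x -0.068 y 0.010 rz -0.105
x -0.085 y 0.014 rz -0.131
x -0.101 y 0.020 rz -0.157
x -0.117 y 0.026 rz -0.183
x -0.133 y 0.033 rz -0.209
x -0.148 y 0.041 rz -0.236
x -0.163 y 0.050 rz -0.262
-122
x -0.014 y 0.010 rz -0.026
x -0.028 y 0.020 rz -0.052
x -0.042 y 0.031 rz -0.079
x -0.054 y 0.042 rz -0.105
x -0.066 y 0.055 rz -0.131
x -0.078 y 0.068 rz -0.157
x -0.089 y 0.081 rz -0.183
x -0.099 y 0.095 rz -0.209
x -0.108 y 0.110 rz -0.236
x -0.116 y 0.125 rz -0.262
-152
x -0.008 y 0.015 rz -0.026
x -0.015 y 0.031 rz -0.052
x -0.021 y 0.047 rz -0.079
x -0.026 y 0.064 rz -0.105
x -0.030 y 0.081 rz -0.131
x -0.034 y 0.098 rz -0.157
x -0.036 y 0.115 rz -0.183
x -0.038 y 0.132 rz -0.209
x -0.039 y 0.149 rz -0.236
x -0.038 y 0.166 rz -0.262
-182
x 0.001 y 0.016 rz -0.024
x 0.003 y 0.031 rz -0.047
x 0.005 y 0.046 rz -0.071
x 0.008 y 0.062 rz -0.094
x 0.012 y 0.077 rz -0.118
x 0.016 y 0.092 rz -0.141
x 0.022 y 0.106 rz -0.165
x 0.027 y 0.121 rz -0.188
x 0.034 y 0.135 rz -0.212
x 0.041 y 0.148 rz -0.236
```

Request:
arm_command(
  targets=[
    {"x": -0.011, "y": -0.003, "z": 0, "rx": 0, "ry": 0, "rz": -0.017, "claw": 118},
    {"x": -0.022, "y": -0.006, "z": 0, "rx": 0, "ry": 0, "rz": -0.035, "claw": 118},
    {"x": -0.033, "y": -0.009, "z": 0, "rx": 0, "ry": 0, "rz": -0.052, "claw": 118},
    {"x": -0.045, "y": -0.011, "z": 0, "rx": 0, "ry": 0, "rz": -0.07, "claw": 118},
    {"x": -0.056, "y": -0.013, "z": 0, "rx": 0, "ry": 0, "rz": -0.087, "claw": 118},
    {"x": -0.067, "y": -0.014, "z": 0, "rx": 0, "ry": 0, "rz": -0.105, "claw": 118},
    {"x": -0.079, "y": -0.015, "z": 0, "rx": 0, "ry": 0, "rz": -0.122, "claw": 118},
    {"x": -0.09, "y": -0.016, "z": 0, "rx": 0, "ry": 0, "rz": -0.14, "claw": 118},
    {"x": -0.102, "y": -0.016, "z": 0, "rx": 0, "ry": 0, "rz": -0.157, "claw": 118},
    {"x": -0.113, "y": -0.016, "z": 0, "rx": 0, "ry": 0, "rz": -0.175, "claw": 118},
  ],
)

```text
t: 4.82
tool_pos: [0.6331, -0.1639, 0.0155]
orientation: [2.264, 2.176, 0.001]
force: [-0.1, 0.4, -0.9]
opening: 0.0503
gripper_force: 0.4
```

Request:
arm_command(
  targets=[
    {"x": -0.015, "y": 0.001, "z": 0, "rx": 0, "ry": 0, "rz": -0.026, "claw": 118},
    {"x": -0.034, "y": 0.003, "z": 0, "rx": 0, "ry": 0, "rz": -0.052, "claw": 118},
    {"x": -0.051, "y": 0.006, "z": 0, "rx": 0, "ry": 0, "rz": -0.079, "claw": 118},
    {"x": -0.068, "y": 0.01, "z": 0, "rx": 0, "ry": 0, "rz": -0.105, "claw": 118},
    {"x": -0.085, "y": 0.014, "z": 0, "rx": 0, "ry": 0, "rz": -0.131, "claw": 118},
    {"x": -0.101, "y": 0.02, "z": 0, "rx": 0, "ry": 0, "rz": -0.157, "claw": 118},
    {"x": -0.117, "y": 0.026, "z": 0, "rx": 0, "ry": 0, "rz": -0.183, "claw": 118},
    {"x": -0.133, "y": 0.033, "z": 0, "rx": 0, "ry": 0, "rz": -0.209, "claw": 118},
    {"x": -0.148, "y": 0.041, "z": 0, "rx": 0, "ry": 0, "rz": -0.236, "claw": 118},
    {"x": -0.163, "y": 0.05, "z": 0, "rx": 0, "ry": 0, "rz": -0.262, "claw": 118},
  ],
)

```text
t: 5.65
tool_pos: [0.5516, -0.1391, 0.0156]
orientation: [2.751, 1.514, 0.002]
force: [0.4, -0.9, 0.4]
opening: 0.0502
gripper_force: 0.4
```

```bash
python3 - <<'E'
from h import *
s=robot.read_state();print(s['t'],np.round(s['q'],2),np.round(s['force'],1),s['tool_pos'])
snap('scene','s6')
im=cv2.imread('pics/s6.png')[90:210,150:320];cv2.imwrite('pics/z6.png',cv2.convertScaleAbs(cv2.resize(im,None,fx=4,fy=4,interpolation=cv2.INTER_CUBIC),alpha=1.3))
E
```

```text
5.65 [-0.34  0.21  1.75 -0.    1.18  0.23] [ 0.4 -0.9  0.4] [ 0.55159933 -0.13905121  0.01560601]
```

View pics/z6.png

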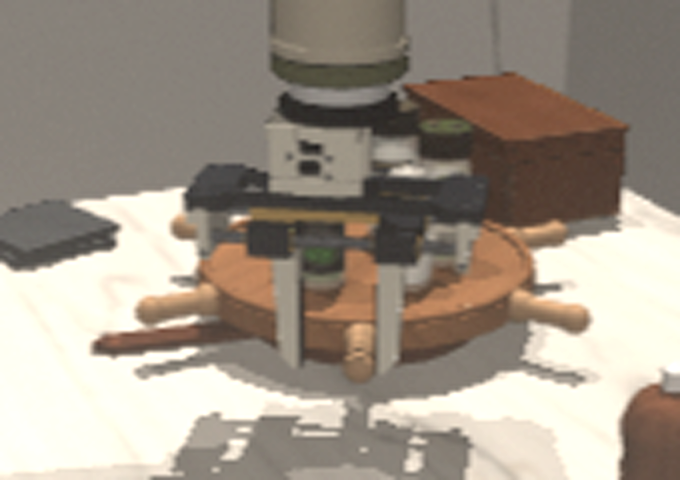

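The peg at (358,350) is carried between the fingers at (288,365) and (390,365), and the jars are still upright. I'll continue.

Request:
arm_command(
  targets=[
    {"x": -0.014, "y": 0.01, "z": 0, "rx": 0, "ry": 0, "rz": -0.026, "claw": 118},
    {"x": -0.028, "y": 0.02, "z": 0, "rx": 0, "ry": 0, "rz": -0.052, "claw": 118},
    {"x": -0.042, "y": 0.031, "z": 0, "rx": 0, "ry": 0, "rz": -0.079, "claw": 118},
    {"x": -0.054, "y": 0.042, "z": 0, "rx": 0, "ry": 0, "rz": -0.105, "claw": 118},
    {"x": -0.066, "y": 0.055, "z": 0, "rx": 0, "ry": 0, "rz": -0.131, "claw": 118},
    {"x": -0.078, "y": 0.068, "z": 0, "rx": 0, "ry": 0, "rz": -0.157, "claw": 118},
    {"x": -0.089, "y": 0.081, "z": 0, "rx": 0, "ry": 0, "rz": -0.183, "claw": 118},
    {"x": -0.099, "y": 0.095, "z": 0, "rx": 0, "ry": 0, "rz": -0.209, "claw": 118},
    {"x": -0.108, "y": 0.11, "z": 0, "rx": 0, "ry": 0, "rz": -0.236, "claw": 118},
    {"x": -0.116, "y": 0.125, "z": 0, "rx": 0, "ry": 0, "rz": -0.262, "claw": 118},
  ],
)

```text
t: 6.53
tool_pos: [0.4937, -0.0763, 0.0155]
orientation: [3.049, 0.752, 0.002]
force: [0.5, -1.1, 0.5]
opening: 0.0503
gripper_force: 0.4
```

Request:
arm_command(
  targets=[
    {"x": -0.008, "y": 0.015, "z": 0, "rx": 0, "ry": 0, "rz": -0.026, "claw": 118},
    {"x": -0.015, "y": 0.031, "z": 0, "rx": 0, "ry": 0, "rz": -0.052, "claw": 118},
    {"x": -0.021, "y": 0.047, "z": 0, "rx": 0, "ry": 0, "rz": -0.079, "claw": 118},
    {"x": -0.026, "y": 0.064, "z": 0, "rx": 0, "ry": 0, "rz": -0.105, "claw": 118},
    {"x": -0.03, "y": 0.081, "z": 0, "rx": 0, "ry": 0, "rz": -0.131, "claw": 118},
    {"x": -0.034, "y": 0.098, "z": 0, "rx": 0, "ry": 0, "rz": -0.157, "claw": 118},
    {"x": -0.036, "y": 0.115, "z": 0, "rx": 0, "ry": 0, "rz": -0.183, "claw": 118},
    {"x": -0.038, "y": 0.132, "z": 0, "rx": 0, "ry": 0, "rz": -0.209, "claw": 118},
    {"x": -0.039, "y": 0.149, "z": 0, "rx": 0, "ry": 0, "rz": -0.236, "claw": 118},
    {"x": -0.038, "y": 0.166, "z": 0, "rx": 0, "ry": 0, "rz": -0.262, "claw": 118},
  ],
)

```text
t: 7.37
tool_pos: [0.4748, 0.007, 0.0154]
orientation: [3.141, -0.064, 0.002]
force: [0.2, -1.5, 0.0]
opening: 0.0498
gripper_force: 0.3
```

Request:
arm_command(
  targets=[
    {"x": 0.001, "y": 0.016, "z": 0, "rx": 0, "ry": 0, "rz": -0.024, "claw": 118},
    {"x": 0.003, "y": 0.031, "z": 0, "rx": 0, "ry": 0, "rz": -0.047, "claw": 118},
    {"x": 0.005, "y": 0.046, "z": 0, "rx": 0, "ry": 0, "rz": -0.071, "claw": 118},
    {"x": 0.008, "y": 0.062, "z": 0, "rx": 0, "ry": 0, "rz": -0.094, "claw": 118},
    {"x": 0.012, "y": 0.077, "z": 0, "rx": 0, "ry": 0, "rz": -0.118, "claw": 118},
    {"x": 0.016, "y": 0.092, "z": 0, "rx": 0, "ry": 0, "rz": -0.141, "claw": 118},
    {"x": 0.022, "y": 0.106, "z": 0, "rx": 0, "ry": 0, "rz": -0.165, "claw": 118},
    {"x": 0.027, "y": 0.121, "z": 0, "rx": 0, "ry": 0, "rz": -0.188, "claw": 118},
    {"x": 0.031, "y": 0.13, "z": 0, "rx": 0, "ry": 0, "rz": -0.205, "claw": 118},
    {"x": 0.031, "y": 0.13, "z": 0, "rx": 0, "ry": 0, "rz": -0.205, "claw": 118},
  ],
)

```text
t: 8.2
tool_pos: [0.4908, 0.0725, 0.0154]
orientation: [-3.062, 0.699, -0.002]
force: [-0.3, -0.1, -0.2]
opening: 0.0499
gripper_force: 0.0
```

```bash
python3 - <<'E'
from h import *
s=robot.read_state();p=s['tool_pos'];print(s['t'],np.round(s['q'],2),np.round(s['force'],1),p,np.degrees(np.arctan2(p[1]-C[1],p[0]-C[0])),np.hypot(*(p[:2]-C)))
a,_=snap('scene','s7');b,_=snap('top','t7')
a=cv2.resize(a[90:210,150:310],(480,360));b=cv2.resize(b[95:255,95:245],(320,341))
cv2.imwrite('pics/m7.png',cv2.convertScaleAbs(np.hstack([a,np.vstack([b,np.zeros((19,320,3),'uint8')])])[:,:,::-1],alpha=1.4))
E
```

```text
8.2 [0.04 0.02 1.95 0.   1.17 2.06] [-0.3 -0.1 -0.2] [0.49077674 0.07253583 0.01544463] 154.39138007637038 0.16481327546550759
```

View pics/m7.png

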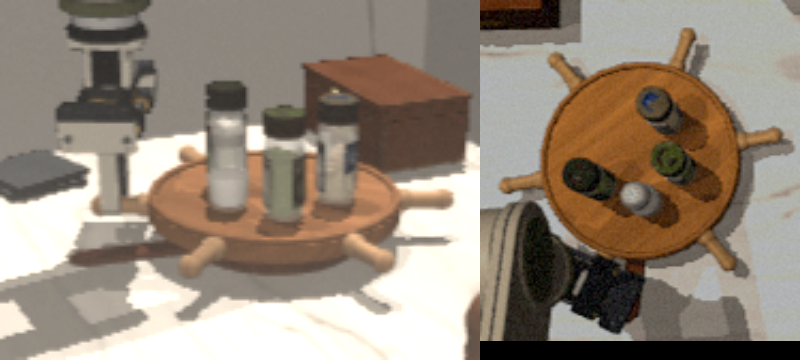

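```bash
cat >> h.py <<'E'
F=173.8
def ang(q): return (np.degrees(np.arctan2(q[1]-C[1],q[0]-C[0]))-F+180)%360-180
def meas(f,u0,v0):
    im=cv2.imread('pics/'+f+'.png').astype(int)[v0-12:v0+13,u0-12:u0+13]
    sat=im.max(2)-im.min(2); m=(im.min(2)>70)&(sat<35)
    ys,xs=np.nonzero(m);u,v=u0-12+xs.mean(),v0-12+ys.mean()
    print('salt blob',m.sum(),u,v)
    print('\n'.join(''.join('#' if x else '.' for x in r) for r in m))
E
python3 - <<'E'
from h import *
for p in[(207,36),(78,60),(26,186),(293,133),(247,263)]:
    q=atz('top',95+p[0]/2.133-.3,95+p[1]/2.133-.3,.043)[:2];print(np.hypot(*(q-C)),ang(q),ang(q)%60)
q=atz('top',95+155/2.133-.3,95+190/2.133-.3,.139)[:2];print('salt',q,np.hypot(*(q-C)),ang(q))
meas('t7',168,185)
E
```

```text
0.17432407691020121 165.65877506805248 45.65877506805248
0.17353688403429962 -134.91179592632335 45.08820407367665
0.17750116480878741 -73.89759762419777 46.10240237580223
0.17513346119905981 106.35592614961399 46.35592614961399
0.1758261497347044 45.230577523381385 45.230577523381385
salt [ 0.58720383 -0.01342235] 0.054232720137669416 21.951529361366966
salt blob 88 166.02272727272728 185.5681818181818
.........................
.........................
.........................
.........................
.........................
.........................
.........................
.........................
........#####............
.......########..........
......#########..........
......##########.........
.....###########.........
.....###########.........
.....###########.........
......#########..........
......########...........
.......######............
.........................
.........................
.........................
.........................
.........................
.........................
.........................
```

```bash
python3 - <<'E'
from h import *
a=cv2.imread('pics/top0.png')[135:170,162:197];b=cv2.imread('pics/t7.png')[170:205,150:185]
f=lambda i:cv2.convertScaleAbs(cv2.resize(i,None,fx=11,fy=11,interpolation=cv2.INTER_CUBIC),alpha=1.6)
cv2.imwrite('pics/z7.png',np.hstack([f(a),f(b)]))
E
```

```text
(no output)
```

View pics/z7.png

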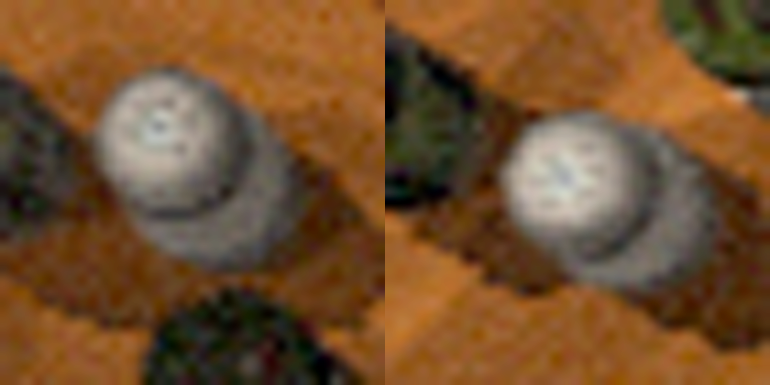

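```bash
python3 - <<'E'
from h import *
for L in[((175.9,146.2,.14),(177.2,147.5,.128)),((165.9,185.2,.14),(167.3,186.4,.128))]:
    for p in L:
        q=atz('top',*p)[:2];print(q,np.hypot(*(q-C)),ang(q))
for u,v in((263,566),(267,540),(271,500)): 
    q=cr(u,v,.008);print(ang(q)+F)
E
```

```text
[ 0.68251554 -0.03525636] 0.056527139084847834 145.90639664264722
[ 0.68178639 -0.03609531] 0.056524464032349814 144.77971064348162
[ 0.58356007 -0.00996615] 0.056965116459059204 17.606748849204052
[ 0.58193521 -0.01072443] 0.05870935759929248 18.018545812917978
173.81092501529224
174.07620454024664
174.03756758661328
```

```bash
python3 - <<'E'
from h import *
a=154.4;P=C+.165*np.array([np.cos(np.radians(a)),np.sin(np.radians(a))])
arc(a,a-17.1,8,P)
E
```

```text
x 0.006 y 0.011 rz -0.019
x 0.011 y 0.022 rz -0.037
x 0.018 y 0.032 rz -0.056
x 0.025 y 0.043 rz -0.075
x 0.032 y 0.053 rz -0.093
x 0.039 y 0.063 rz -0.112
x 0.047 y 0.072 rz -0.131
x 0.055 y 0.081 rz -0.149
```

Request:
arm_command(
  targets=[
    {"x": 0.006, "y": 0.011, "z": 0, "rx": 0, "ry": 0, "rz": -0.019, "claw": 118},
    {"x": 0.011, "y": 0.022, "z": 0, "rx": 0, "ry": 0, "rz": -0.037, "claw": 118},
    {"x": 0.018, "y": 0.032, "z": 0, "rx": 0, "ry": 0, "rz": -0.056, "claw": 118},
    {"x": 0.025, "y": 0.043, "z": 0, "rx": 0, "ry": 0, "rz": -0.075, "claw": 118},
    {"x": 0.032, "y": 0.053, "z": 0, "rx": 0, "ry": 0, "rz": -0.093, "claw": 118},
    {"x": 0.039, "y": 0.063, "z": 0, "rx": 0, "ry": 0, "rz": -0.112, "claw": 118},
    {"x": 0.047, "y": 0.072, "z": 0, "rx": 0, "ry": 0, "rz": -0.131, "claw": 118},
    {"x": 0.055, "y": 0.081, "z": 0, "rx": 0, "ry": 0, "rz": -0.149, "claw": 118},
    {"x": 0.055, "y": 0.081, "z": 0, "rx": 0, "ry": 0, "rz": -0.149, "claw": 118},
    {"x": 0.055, "y": 0.081, "z": 0, "rx": 0, "ry": 0, "rz": -0.149, "claw": 118},
  ],
)

```text
t: 9.13
tool_pos: [0.5173, 0.1121, 0.0149]
orientation: [-2.926, 1.143, -0.0]
force: [1.1, 0.1, -0.4]
opening: 0.05
gripper_force: 0.0
```

```bash
python3 - <<'E'
from h import *
s=robot.read_state();p=s['tool_pos'];print(s['t'],np.round(s['q'],2),np.round(s['force'],1),p,np.degrees(np.arctan2(p[1]-C[1],p[0]-C[0])))
b,_=snap('top','t8')
u,v=proj('top',[C[0]-.057,C[1]+.006,.13])[0];print(u,v)
B=b[95:255,95:245,::-1];B=cv2.resize(B,(562,600),interpolation=cv2.INTER_CUBIC)
cv2.imwrite('pics/z8.png',cv2.convertScaleAbs(B,alpha=1.6))
# template match of cap from t7
t=cv2.imread('pics/t7.png')[178:194,159:176]
r=cv2.matchTemplate(np.ascontiguousarray(b[:,:,::-1])[165:225,135:190],t,cv2.TM_CCOEFF_NORMED)
_,m,_,l=cv2.minMaxLoc(r);du,dv=l[0]+135-159,l[1]+165-178;print('match',m,du,dv)
for w in[(165.9,185.2,.14),(167.3,186.4,.128)]: print(ang(atz('top',w[0]+du,w[1]+dv,w[2])[:2]))
E
```

```text
9.1333 [ 0.12  0.11  1.86 -0.    1.17  2.43] [ 1.1  0.1 -0.4] [0.51734761 0.11205598 0.01485172] 137.77794686032806
160.01836932122305 186.2884465011154
match 0.8238136172294617 -6 0
2.2667621058962197
2.9563467926259364
```

View pics/z8.png

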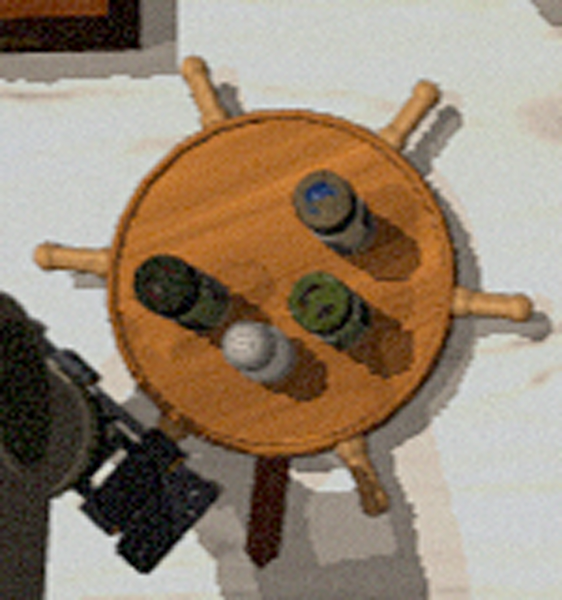

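The last picture shows pegs ends at (194,64),(427,92),(524,306),(373,505),(44,255) and the salt cap at about (248,346). I'll compute the rest.

```bash
python3 - <<'E'
from h import *
ph=[]
for p in[(194,64),(427,92),(524,306),(373,505),(44,255)]:
    q=cr(*p,.043);ph.append(ang(q)%60)
print(np.round(ph,1),np.mean(ph))
q=cr(248,346,.139);print(ang(q)); q=cr(248,346,.13);print(ang(q))
b=cv2.imread('pics/t8.png')
for f,x0 in(('top0',(178,148)),('t7',(167,186)),('t8',(161,186))):
    im=cv2.GaussianBlur(cv2.imread('pics/'+f+'.png'),(0,0),.7).astype(int)[x0[1]-12:x0[1]+13,x0[0]-12:x0[0]+13]
    w=((im.max(2)-im.min(2)<30)&(im.min(2)>55)).astype('uint8')
    n,l,s,c=cv2.connectedComponentsWithStats(w);k=1+s[1:,4].argmax()
    u,v=c[k]+np.array(x0)-12; print(f,s[k],u,v,[ (round(ang(atz('top',u,v,z)[:2]),1),round(np.hypot(*(atz('top',u,v,z)[:2]-C)),3)) for z in(.10,.11,.12)])
E
```

```text
[28.1 28.6 28.9 27.7 28.6] 28.38519247216582
4.319441594387854
2.112879990651578
top0 [ 5  6 11 12 99] 176.06060606060606 147.03030303030303 [(np.float64(156.4), np.float64(0.058)), (np.float64(153.4), np.float64(0.057)), (np.float64(150.4), np.float64(0.056))]
t7 [  6   6  12  12 107] 166.52336448598132 185.6728971962617 [(np.float64(10.1), np.float64(0.052)), (np.float64(12.5), np.float64(0.054)), (np.float64(14.7), np.float64(0.055))]
t8 [  6   7  11  12 104] 159.81730769230768 186.2403846153846 [(np.float64(-8.6), np.float64(0.055)), (np.float64(-5.7), np.float64(0.056)), (np.float64(-3.0), np.float64(0.056))]
```

```bash
python3 - <<'E'
from h import *
from scipy.optimize import least_squares
snap('scene','s8')
def cloud(n,f):
    d=np.load('pics/'+f+'.npy').astype(float);c=robot.get_calibration(n);K=c['intrinsics'];R=cv2.Rodrigues(np.array(c['orientation']))[0]
    v,u=np.mgrid[:384,:512];P=np.stack([(u-K[0,2])/K[0,0]*d,-(v-K[1,2])/K[1,1]*d,-d],-1)@R.T+c['origin'];return P[d>0].reshape(-1,3)
for n,f,g in(('scene','scene0',(.684,-.037)),('top','top0',(.684,-.037)),('scene','s8',(.583,.007)),('top','t8',(.583,.007))):
    P=cloud(n,f)
    # axis from disc top rim
    Q=P[(abs(P[:,2]-.053)<.006)&(abs(np.hypot(*(P[:,:2]-C).T)-.13)<.006)]
    S=P[(P[:,2]>.115)&(P[:,2]<.15)&(np.hypot(*(P[:,:2]-g).T)<.028)]
    # dome centre: sphere of free centre
    r=least_squares(lambda x:np.linalg.norm(S-x[:3],axis=1)-x[3],[*g,.12,.02],loss='soft_l1',f_scale=.002,bounds=([-1,-1,.1,.01],[1,1,.13,.025])).x
    q=S[S[:,2]>.13]
    print(f,len(S),r.round(4),'ang',ang(r[:2]).round(1),'topmean',q.mean(0).round(4),ang(q.mean(0)[:2]).round(1),'max z',S[:,2].max().round(3))
T=[cr(*p,.043) for p in[(194,64),(427,92),(524,306),(373,505),(44,255)]]
print('axis',(T[0]+T[3])/2,(T[2]+T[4])/2)
E
```

```text
scene0 104 [ 0.68   -0.0336  0.1241  0.017 ] ang 145.5 topmean [ 0.6762 -0.0407  0.1354] 137.4 max z 0.141
top0 151 [ 0.6829 -0.0366  0.1241  0.017 ] ang 145.2 topmean [ 0.6816 -0.0374  0.1366] 143.6 max z 0.143
s8 104 [0.5793 0.0092 0.1237 0.017 ] ang -1.3 topmean [0.576  0.0019 0.1349] 5.7 max z 0.14
t8 154 [0.5819 0.0056 0.1237 0.0171] ang 2.0 topmean [0.5809 0.0042 0.1364] 3.4 max z 0.142
axis [0.6393817  0.00188607] [0.63976609 0.0010574 ]
```

Request:
arm_command(
  targets=[
    {"x": -0.006, "y": -0.007, "z": 0, "rx": 0, "ry": 0, "rz": 0, "claw": 118},
    {"x": -0.013, "y": -0.015, "z": 0, "rx": 0, "ry": 0, "rz": 0, "claw": 118},
    {"x": -0.013, "y": -0.015, "z": 0.02, "rx": 0, "ry": 0, "rz": 0, "claw": 118},
    {"x": -0.013, "y": -0.015, "z": 0.06, "rx": 0, "ry": 0, "rz": 0, "claw": 118},
    {"x": -0.013, "y": -0.015, "z": 0.12, "rx": 0, "ry": 0, "rz": 0, "claw": 118},
    {"x": -0.013, "y": -0.015, "z": 0.18, "rx": 0, "ry": 0, "rz": 0, "claw": 118},
    {"x": -0.013, "y": -0.015, "z": 0.25, "rx": 0, "ry": 0, "rz": 0, "claw": 118},
    {"x": -0.013, "y": -0.015, "z": 0.32, "rx": 0, "ry": 0, "rz": 0, "claw": 118},
    {"x": -0.04, "y": 0.05, "z": 0.36, "rx": 0, "ry": 0, "rz": 0, "claw": 118},
    {"x": -0.07, "y": 0.12, "z": 0.4, "rx": 0, "ry": 0, "rz": 0, "claw": 118},
  ],
)

```text
t: 10.07
tool_pos: [0.4836, 0.1704, 0.2177]
orientation: [-2.921, 1.152, -0.005]
force: [0.7, 0.6, -0.5]
opening: 0.0497
gripper_force: 0.0
```

Request:
arm_command(
  targets=[
    {"x": -0.03, "y": 0.07, "z": 0, "rx": 0, "ry": 0, "rz": 0, "claw": 118},
    {"x": -0.06, "y": 0.14, "z": 0, "rx": 0, "ry": 0, "rz": 0, "claw": 118},
    {"x": -0.09, "y": 0.21, "z": 0, "rx": 0, "ry": 0, "rz": 0, "claw": 118},
    {"x": -0.12, "y": 0.28, "z": 0, "rx": 0, "ry": 0, "rz": 0, "claw": 118},
    {"x": -0.12, "y": 0.28, "z": 0, "rx": 0, "ry": 0, "rz": 0, "claw": 118},
    {"x": -0.12, "y": 0.28, "z": 0, "rx": 0, "ry": 0, "rz": 0, "claw": 118},
  ],
)

```text
t: 10.57
tool_pos: [0.4444, 0.2597, 0.2116]
orientation: [-2.927, 1.053, 0.044]
force: [0.3, -0.3, -0.1]
opening: 0.0498
gripper_force: 0.0
```

```bash
python3 - <<'E'
from h import *
from scipy.optimize import least_squares
def cloud(n,f):
    d=np.load('pics/'+f+'.npy').astype(float);c=robot.get_calibration(n);K=c['intrinsics'];R=cv2.Rodrigues(np.array(c['orientation']))[0]
    v,u=np.mgrid[:384,:512];P=np.stack([(u-K[0,2])/K[0,0]*d,-(v-K[1,2])/K[1,1]*d,-d],-1)@R.T+c['origin'];return P[d>0].reshape(-1,3)
g=(.581,.007)
for n,f,ax in(('scene','s9',(.6362,.0033)),('top','t9',(.6389,0))):
    snap(n,f);P=cloud(n,f);S=P[(P[:,2]>.115)&(P[:,2]<.15)&(np.hypot(*(P[:,:2]-g).T)<.028)]
    r=least_squares(lambda x:np.linalg.norm(S-x[:3],axis=1)-x[3],[*g,.12,.02],loss='soft_l1',f_scale=.002,bounds=([-1,-1,.1,.01],[1,1,.13,.025])).x
    print(f,r.round(4),np.degrees(np.arctan2(r[1]-ax[1],r[0]-ax[0])))
a,b=[cv2.imread('pics/%s.png'%x).astype(int) for x in('t8','t9')]
print('change disc/other',abs(a-b)[110:215,135:210].mean(),abs(a-b)[20:60,420:500].mean())
a=cv2.imread('pics/scene0.png').astype(int);b=cv2.imread('pics/s9.png').astype(int);print('mill/mug',abs(a-b)[180:320,245:335].mean())
t=cv2.imread('pics/t9.png')[150:255,130:215]
# tongue direction: dark reddish pixels in front of disc
V,U=np.mgrid[217:250,155:180];im=cv2.imread('pics/t9.png')[217:250,155:180].astype(int)
m=(im.max(2)<75)&(im[:,:,2]-im[:,:,0]>12);q=np.array([atz('top',u,v,.008)[:2] for u,v in zip(U[m],V[m])])
q=q[np.hypot(*(q-C).T)<.2];print(len(q),q.mean(0),ang(q.mean(0))+F, np.degrees(np.arctan2(q.mean(0)[1]-0.0006,q.mean(0)[0]-C[0])))
s=robot.read_state();print(s['t'],s['tool_pos'],s['force'])
E
```

```text
s9 [0.5792 0.0083 0.1235 0.0167] 174.9524592854407
t9 [0.5817 0.0053 0.1232 0.0174] 174.66946260325133
change disc/other 6.7315132275132274 6.493229166666667
mill/mug 3.59515873015873
223 [0.47654123 0.01955022] 173.60601684481296 173.36291931089798
10.6667 [0.44464038 0.25938608 0.21159479] [0.20214965 0.26737383 0.49728592]
```

```bash
python3 -c "
from plant import robot
print(robot.close_job())"
```

```text
the job is handed in; nothing more can be done
None
```

I turned the carousel about 146° clockwise by its pegs. By my camera measurements the salt shaker now stands at the front, about 1° off the tongue line and at rest, and the arm is clear; the job was handed in at about 10.7 s, with no verdict returned.

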